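Stack the wax-tablet mould with alternating tabs

ROBOT

A 6-joint arm with a two-finger parallel gripper is mounted at the origin on the work surface. World frame = base frame: x ahead of the robot, y to its left, z up, the work surface at z = 0. Lengths are in mm, angles in rad, forces in N, time in s.
With the tool pointing down it reaches from about 350 to 925 mm from the base axis. Payload 6.4 kg.
Tool frame: the origin (TCP) lies midway between the tips of the shut fingers; the grasp point (between the pads) lies 19 mm behind it; z points along the fingers, y is the direction in which the jaws open and shut (so a half turn about z gives the same grasp; the last joint's range is limited). The gripper opens to 85 mm and grips with 20 to 120 N. Pads are 22 mm wide; open, the fingers measure 114 mm over their backs; the gripper's body (76 mm by 85 mm) begins 54 mm behind the grasp point. The pads swing forward as they close: fully open they stand 13 mm farther back than shut.
Start: joints at [1.158, 0.245, 1.558, -0, 1.339, -0.174], TCP at [153.745, 631.567, 231.29] pointing down, gripper open.
Joint ranges: [-3.13, 3.13], [-1.02, 2.26], [0.13, 2.54], [-0.95, 4.09], [0.21, 2.88], [-2.74, 2.74]. Speed limits (rad/s): [2.57, 2.57, 3.14, 3.14, 3.14, 3.14].

INTERFACE

Orientations are given as a unit quaternion [w, x, y, z].
In Python, from bench import r gives the robot as it stands. The module is installed in compiled form; this text tells all that it offers.
- The arm moves only by the tool send_rows, never from a script. Its argument "series" is a list of rows, each a list of 3 entries, a list of its own where there are three numbers: the closure, from 0 (fully open) to 1 (shut), then the shift along the tool's x, y, z in m, then the turn about the tool's z in rad. A call has exactly 5 rows; each row shifts and turns the commanded pose from where the row before left it, along the tool's axes as they then stand; what a row does not reach is not made up. A row lasts 1/8 s, in which the tool goes at most 62.5 mm and 10.7 degrees, less where a joint would pass 70% of its speed; a pose out of reach is approached as far as the arm can. A call is refused whole if a number of a shift passes 0.0625 or a number of a turn 0.188, either way. A call with a gripper value outside its range is refused whole. The fingers move at their own pace and stop on an object; the grip force is fixed at half the most. Time passes only in rows, so rows that do not move let the fingers close, or fill a call up. It gives the time, the measured TCP pose, the force and the opening at its end, in the units of the state.
- r.sense(): the state, without advancing time (a new reading comes with each control period).
- r.read_camera(name): name is "scene" or "top" or "wrist"; returns the picture (400x640x3 uint8, red, green, blue); there is no depth.
- r.calibration(name): a dict with "fov_y" (degrees; the focal length in pixels is half the picture's height over the tangent of half this angle, whatever the lens; pixels are square), "cx", "cy" (the principal point, pixels), "D" ([k1, k2, p1, p2, k3] as OpenCV has them; the pictures are not rectified), "rvec" (rotation vector, rad) and "tvec" (3), from world to camera coordinates, as OpenCV has them. Camera axes: x right, y down, z forward; pixel columns grow to the right and rows downward; lengths in mm; the calibration is good to about 2 mm. A picture is of the moment at which its call begins: read the wrist's pose just before it. calibration takes no time and is no camera call; for the wrist camera it gives the pose at the moment of the call.
- r.close_job(): hands the job in, once; it reports no verdict.
Trained networks look in the newest picture that a camera, given by its name, has taken for a name from the list of things; names that differ only in an ending like _2 or _b are one class to them, and where a whole thing is asked for, a point or a joint stands for the part that bears it (a point fixed in the world has none). Each returns a list of dicts, best first, with "conf" (0 to 1); they miss things now and then, are a little off and sometimes report something else, mostly with a low value. They report only what shows in the picture. A call takes as long as a camera call. They do not tell look-alikes from the thing itself.
- r.recognise(name, camera): "at" ([x, y, z] in mm, in the coordinates of the camera as it stood for that picture, good to about 4 mm: the middle of the surface that is visible of it).
The state is a dict: "clock": time; "joint_positions": joint angles; "joint_vel": joint speeds; "joint_torque": joint torques, N m; "position": TCP position; "tcp_rot": TCP orientation; "force": force on the tool from outside, world axes, zero at the start; "moment": the same for the moment, N m; "finger_gap": opening from 0.0 (shut) to 1.0 (fully open).
Only numpy, scipy, OpenCV 4.12 (cv2) and the standard library are available. Lean on these libraries where they do the work, as an engineer would, in place of code of your own. Each camera call takes 0.05 s, during which the arm holds its last target. There are 200 camera calls.

TASK

Put the wax-tablet mould together: slip the thin divider plate and then the thick mould plate over the splined core, each fully home and flat, with the pull tabs alternating: the divider's tab straight opposite the base's tab, the mould plate's straight above the base's tab. The core may stand at any angle, so feel for the teeth with a light touch, turning rather than forcing the soft plates, and turn the core by a plate to bring the tabs to their places. Let go at the end and leave everything else on the table alone.

Things in the scene. Friction and masses are not known exactly. Their poses are not given: they have to be found in the camera images.
- base: Dark anodised aluminium base of the mould, fixed to the table. Origin at the centre of its underside, z up along the core's axis, +x along its pull tab. Foot: disc, radius 55 mm, 10 mm high; on it a pedestal, radius 24 mm, whose flat top (the seat) is 28 mm above the origin. Tab: bar 14 mm wide, 8 mm thick, top level with the seat, reaching 58 mm from the axis. The splined core stands in its middle.
- core_ribs (a point): On the core's axis at the level of the rib tops, 62 mm above the base's origin. Bright steel core: shaft radius 11 mm, six square-ended straight ribs every 60 degrees, each 4.5 mm wide, to radius 15 mm, from the seat up to here; above, a round pilot nose, radius 11.3 mm for 4 mm, tapering to radius 6 mm at 12 mm above here.
- core_nose (a point): Tip of the core's nose, 74 mm above the base's origin. The core turns either way about its vertical axis, stiffly (0.15 N m friction, no spring, stays where left). Its angle at the start is arbitrary and not reported (the axes of its points do not tell it): where the ribs stand must be felt or seen.
- base_tab (a point): Point on the base's pull tab, 55 mm from the axis.
- divider: Divider plate, loose, flat on the table: dark anodised aluminium hexagon 52 mm across flats, 12 mm thick, about 70 g. Origin at the centre of its underside, z up, +x along its pull tab; grip it on the flats facing +y and -y (52 mm). Tab: 14 mm wide, 6 mm thick, round end, reaching 60 mm. Home: underside on the seat, 28 mm above the base's origin. Soft: pressing it on anything with over 50 N spoils it.
- divider_tab (a point): Point on the divider's tab, 55 mm from its centre, 6 mm above its underside. The centre hole of either plate has six teeth pointing inwards at 0, 60, 120... degrees from its tab, each 6 mm wide, tips at radius 12.2 mm, gullets between them to radius 16.5 mm; the ribs go in the gullets with about 1.2 mm of play (5 degrees either way).
- mould: Mould plate, loose, flat on the table: same hexagon, grip, toothed hole and soft metal (50 N limit) as the divider, but 18 mm thick, about 100 g, with six small round wells in its top and a T-shaped tab (14 mm wide, cross bar 30 mm wide, reaching 60 mm). Origin at the centre of its underside, z up, +x along its tab. Home: flat on the divider, underside 40 mm above the base's origin.
- mould_tab (a point): Point on the mould plate's tab, 55 mm from its centre, 9 mm above its underside.
- cup: Bystander: paper cup, 70 mm across, 75 mm high, origin under its centre.
- candle: Bystander: white candle in a footed glass, 58 mm across, 80 mm high (92 mm with wick), origin under its centre.
- dye: Bystander: small white dye bottle, 34 mm across, 85 mm high, origin under its centre.
- spatula: Bystander: wooden spatula 170 mm long lying along its x.
- tray: Bystander: flat grey tablet tray 70 x 110 x 12 mm, origin under its centre.
- collar: Bystander: steel collar, 44 mm across, 16 mm high, a smooth hole of 32 mm, origin under its centre.
Things that resemble listed ones, but are neither listed nor needed, are in the scene too. Leave any orange or purple look-alike of the divider alone.

How it is judged (in metres and radians):
On the way, in this order (a step that is already met when the one before it is completed fails the run):
1. the divider plate is fully home on the base's seat, its teeth between the ribs (z of divider in the frame of base between 0.026 and 0.03 m and horizontal distance between divider and base below 0.004 m and angle between divider's own z axis and vertical below 0.06 rad), for 0.2 s.
2. the mould plate is fully home on the divider (all of step 1 and z of mould in the frame of base between 0.038 and 0.042 m and horizontal distance between mould and base below 0.004 m and angle between mould's own z axis and vertical below 0.06 rad), for 0.2 s.
At the end, for the whole second after the job is handed in: Divider flat and home on the seat (28 mm, within 2 mm), mould plate flat on it (40 mm, within 2 mm), both within 4 mm of the axis and 0.06 rad of level; divider tab opposite the base tab, mould tab on its side, each tab point within 12 mm of the base tab line; at rest (all of step 2 and x of divider_tab in the frame of base below -0.04 m and y of divider_tab in the frame of base between -0.012 and 0.012 m and x of mould_tab in the frame of base above 0.04 m and y of mould_tab in the frame of base between -0.012 and 0.012 m and linear speed of each of divider, mould below 0.02 m/s); the robot touches nothing.
It fails at once if a plate is pressed with more than 50 N on the core, the base or the other plate (contact force between any of divider, mould and base above 50 N or contact force between mould and divider above 50 N).
It fails at once if a bystander (cup, candle, dye bottle, spatula, tray, collar) is shifted by more than 25 mm (distance of any of cup, candle, dye, spatula, tray, collar from where it was at the start of the episode above 0.025 m).
It also fails if it takes over 72 s, if anything falls off the work surface, if the arm or the gripper's body presses on something with over 40 N, if the wrist force passes 120 N, or if a joint passes its speed limit or range.

## Working session

There is one attempt and no reset: what is moved stays moved. The work goes in short steps, Python scripts to look and compute and a tool call to move; the robot and the scene stay as the last step left them, time stands still between calls to the robot, and variables do not carry over. Pictures are saved under pics/ and viewed, about 8 in all and at most 12, crops included, and the job is handed in when it is done.

Besides the shell and the picture viewer there is one more tool, called after ">>>" in YAML: its name, and indented under it one key for each argument. send_rows: Moves the arm, as the interface text tells. Its arguments: {"type":"object","properties":{"series":{"type":"array","items":{"type":"array"}}},"required":["series"]}

```bash
mkdir -p pics; ls
cat > h.py <<'E'
import numpy as np, cv2
from scipy.spatial.transform import Rotation as R
from bench import r
def K(c):
    f=200/np.tan(np.radians(c['fov_y'])/2); return np.array([[f,0,c['cx']],[0,f,c['cy']],[0,0,1.]])
def ext(c): return cv2.Rodrigues(np.array(c['rvec'],float))[0],np.array(c['tvec'],float).ravel()
def c2w(c,p): A,t=ext(c); return A.T@(np.array(p)-t)
def px(c,p): return cv2.projectPoints(np.array(p,float).reshape(-1,1,3),np.array(c['rvec'],float),np.array(c['tvec'],float),K(c),np.array(c['D'],float))[0].reshape(-1,2)
def ray(c,uv,z):
    A,t=ext(c); n=cv2.undistortPoints(np.array(uv,float).reshape(-1,1,2),K(c),np.array(c['D'],float)).reshape(-1,2)
    d=np.c_[n,np.ones(len(n))]@A; o=-A.T@t
    return o+d*((z-o[2])/d[:,2])[:,None]
def shot(name,fn):
    im=r.read_camera(name); cv2.imwrite('pics/'+fn,im[...,::-1]); return im
E
python3 - <<'E'
from h import *
s=r.sense(); print({k:np.round(v,3).tolist() for k,v in s.items()})
for n in ('top','scene'):
    c=r.calibration(n); shot(n,n+'.png'); print(n,c)
    for k in ('base','core_ribs','core_nose','base_tab','divider','divider_tab','mould','mould_tab'):
        for d in r.recognise(k,n): print(k,round(d['conf'],2),np.round(c2w(c,d['at'])))
    for k in ('cup','candle','dye','spatula','tray','collar'):
        for d in r.recognise(k,n)[:1]: print(k,round(d['conf'],2),np.round(c2w(c,d['at'])))
print(r.sense()['clock'])
E
```

```text
pics
{'clock': 0.0, 'joint_positions': [1.158, 0.246, 1.559, 0.0, 1.339, -0.174], 'joint_vel': [-0.001, -0.001, 0.001, 0.0, -0.0, 0.0], 'joint_torque': [-0.001, -42.951, -32.612, -0.0, 0.005, -0.0], 'position': [153.523, 631.027, 230.162], 'tcp_rot': [-0.0, 0.119, 0.993, -0.001], 'force': [1.065, 0.438, -0.214], 'moment': [0.03, -0.009, -0.023], 'finger_gap': 0.998}
top {'fov_y': 42.26572556398902, 'cx': 319.1237970054819, 'cy': 206.56966169345725, 'D': array([-0.0020547,  0.       ,  0.       ,  0.       ,  0.       ]), 'rvec': array([ 2.13586099, -2.14313217,  0.19363116]), 'tvec': array([  -1.81025548,  547.0544544 , 1284.11379804])}
base 0.91 [551.  32.  14.]
core_ribs 0.92 [554.  38.  11.]
core_ribs 0.31 [668. 342.  18.]
core_nose 0.8 [554.  34.   7.]
base_tab 0.88 [552.  38.   9.]
base_tab 0.63 [402. -92.   4.]
divider 0.91 [ 564. -338.   13.]
divider 0.66 [ 594. -206.   11.]
divider 0.62 [ 477. -239.   12.]
divider_tab 0.83 [ 563. -339.   15.]
divider_tab 0.76 [ 600. -210.   10.]
divider_tab 0.67 [ 483. -238.   15.]
mould 0.7 [481. 234.  19.]
mould 0.66 [551.  34.  15.]
mould_
[... 386 characters left out ...]
), 'tvec': array([ -24.42139946, -330.52618354, 1605.87635965])}
base 0.89 [565.  31.  13.]
core_ribs 0.78 [568.  31.  12.]
core_ribs 0.41 [493. 226.  14.]
core_nose 0.87 [566.  26.   8.]
core_nose 0.56 [ 491. -241.   10.]
divider 0.96 [ 488. -241.   13.]
divider 0.63 [ 601. -209.   12.]
divider 0.56 [ 571. -344.   14.]
divider_tab 0.8 [ 572. -336.   16.]
divider_tab 0.6 [ 489. -237.   12.]
divider_tab 0.56 [ 604. -210.   12.]
divider_tab 0.5 [407. -97.   7.]
mould 0.59 [495. 230.  17.]
mould_tab 0.56 [495. 231.  14.]
cup 0.91 [707. 171.  56.]
candle 0.85 [ 732. -169.   80.]
dye 0.68 [ 686. -352.   49.]
spatula 0.72 [404. -97.   4.]
tray 0.88 [393.  77.  12.]
collar 0.61 [673. 336.   9.]
1.5
```

View pics/top.png

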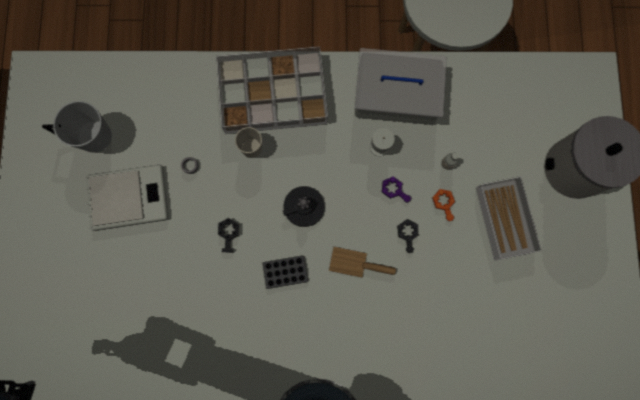

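The top view shows the base at (304,207), the dark divider at (408,230) with its tab pointing down, and the mould (T-tab) at (228,235) with its tab down. The purple (395,188) and orange (444,203) plates are look-alikes. I'll enlarge those three.

Run:
```python
import cv2,numpy as np
im=cv2.imread('pics/top.png'); o=[]
for u,v in ((304,207),(408,233),(228,235)):
    c=cv2.resize(im[v-25:v+25,u-25:u+25],None,fx=5.2,fy=5.2,interpolation=cv2.INTER_CUBIC)
    o.append(np.clip(255*(c/255.)**0.6,0,255).astype(np.uint8))
cv2.imwrite('pics/crop1.png',np.hstack(o))
```

```text
(no output)
```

View pics/crop1.png

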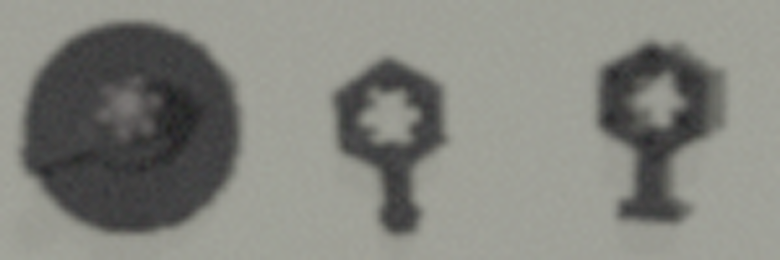

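```bash
cat >> h.py <<'E'
def yaw(s):
    x=R.from_quat(np.roll(s['tcp_rot'],-1)).as_matrix()[:,0]; return np.arctan2(x[1],x[0])
def plan(tgt,ya,n,clo,start=None,y0=None,tilt=False):
    "rows (tool axes, m) from start to tgt (mm) while yaw goes to ya (rad, unwrapped)"
    s=r.sense(); p=np.array(s['position'] if start is None else start,float); y=yaw(s) if y0 is None else y0
    d=(np.array(tgt)-p)/n; t=(y-ya)/n; out=[]
    for i in range(n):
        a=y-t*i; X=np.array([np.cos(a),np.sin(a)]); Y=np.array([np.sin(a),-np.cos(a)])
        out.append([clo,[round(float(X@d[:2])/1000,4),round(float(Y@d[:2])/1000,4),round(-d[2]/1000,4)],round(t,4)])
    for k in range(0,n,5): print(str(out[k:k+5]).replace(' ',''))
E
python3 - <<'E'
from h import *
s=r.sense(); c=r.calibration('wrist'); A,t=ext(c); T=R.from_quat(np.roll(s['tcp_rot'],-1)).as_matrix()
print('yaw',np.degrees(yaw(s))); print('cam in tool',T.T@(-A.T@t-s['position'])); print(np.round(T.T@A.T,3),c['fov_y'],c['cx'],c['cy'],c['D'])
# stop to look at base: centre approx (560,33)
plan((475,45,290),np.radians(118),15,0)
E
```

```text
yaw 166.31599827930472
cam in tool [  72.2902738    -1.30328434 -142.69444957]
[[ 0.    -0.96  -0.281]
 [ 1.     0.     0.   ]
 [-0.    -0.281  0.96 ]] 62.5708568826052 321.8719433628773 197.40892795395683 [-0.03136325  0.          0.          0.          0.        ]
[[0,[-0.0301,-0.0329,np.float64(-0.0039)],np.float64(0.0562)],[0,[-0.0319,-0.0312,np.float64(-0.0039)],np.float64(0.0562)],[0,[-0.0336,-0.0293,np.float64(-0.0039)],np.float64(0.0562)],[0,[-0.0352,-0.0274,np.float64(-0.0039)],np.float64(0.0562)],[0,[-0.0366,-0.0254,np.float64(-0.0039)],np.float64(0.0562)]]
[[0,[-0.038,-0.0233,np.float64(-0.0039)],np.float64(0.0562)],[0,[-0.0393,-0.0211,np.float64(-0.0039)],np.float64(0.0562)],[0,[-0.0404,-0.0189,np.float64(-0.0039)],np.float64(0.0562)],[0,[-0.0414,-0.0166,np.float64(-0.0039)],np.float64(0.0562)],[0,[-0.0423,-0.0142,np.float64(-0.0039)],np.float64(0.0562)]]
[[0,[-0.043,-0.0118,np.float64(-0.0039)],np.float64(0.0562)],[0,[-0.0436,-0.0094,np.float64(-0.0039)],np.float64(0.0562)],[0,[-0.044,-0.0069,np.float64(-0.0039)],np.float64(0.0562)],[0,[-0.0444,-0.0045,np.float64(-0.0039)],np.float64(0.0562)],[0,[-0.0445,-0.002,np.float64(-0.0039)],np.float64(0.0562)]]
```

```bash
sed -i 's/round(-d\[2\]\/1000,4)/round(float(-d[2])\/1000,4)/; s/,round(t,4)\])/,round(float(t),4)])/' h.py
python3 - <<'E'
from h import *
plan((553,33,215),np.radians(60),15,0)
E
```

```text
[[0,[-0.0353,-0.0325,0.0011],0.1237],[0,[-0.039,-0.0279,0.0011],0.1237],[0,[-0.0422,-0.0228,0.0011],0.1237],[0,[-0.0447,-0.0175,0.0011],0.1237],[0,[-0.0465,-0.0118,0.0011],0.1237]]
[[0,[-0.0476,-0.006,0.0011],0.1237],[0,[-0.048,-0.0001,0.0011],0.1237],[0,[-0.0476,0.0058,0.0011],0.1237],[0,[-0.0465,0.0117,0.0011],0.1237],[0,[-0.0447,0.0173,0.0011],0.1237]]
[[0,[-0.0422,0.0227,0.0011],0.1237],[0,[-0.0391,0.0278,0.0011],0.1237],[0,[-0.0354,0.0324,0.0011],0.1237],[0,[-0.0311,0.0365,0.0011],0.1237],[0,[-0.0264,0.0401,0.0011],0.1237]]
```

>>> send_rows:
  series:
    - [0,[-0.0353,-0.0325,0.0011],0.1237]
    - [0,[-0.039,-0.0279,0.0011],0.1237]
    - [0,[-0.0422,-0.0228,0.0011],0.1237]
    - [0,[-0.0447,-0.0175,0.0011],0.1237]
    - [0,[-0.0465,-0.0118,0.0011],0.1237]

```text
clock: 2.12
position: [287.6, 430.7, 226.0]
tcp_rot: [0.0, 0.417, 0.909, 0.0]
force: [0.0, -0.4, -0.8]
finger_gap: 0.998
```

>>> send_rows:
  series:
    - [0,[-0.0476,-0.006,0.0011],0.1237]
    - [0,[-0.048,0,0.0011],0.1237]
    - [0,[-0.0476,0.0058,0.0011],0.1237]
    - [0,[-0.0465,0.0117,0.0011],0.1237]
    - [0,[-0.0447,0.0173,0.0011],0.1237]

```text
clock: 2.75
position: [420.7, 231.2, 220.6]
tcp_rot: [0.0, 0.674, 0.739, 0.0]
force: [0.1, 0.5, -0.5]
finger_gap: 1.004
```

>>> send_rows:
  series:
    - [0,[-0.0422,0.0227,0.0011],0.1237]
    - [0,[-0.0391,0.0278,0.0011],0.1237]
    - [0,[-0.0354,0.0324,0.0011],0.1237]
    - [0,[-0.0311,0.0365,0.0011],0.1237]
    - [0,[-0.0264,0.0401,0.0011],0.1237]

```text
clock: 3.38
position: [554.0, 31.6, 215.0]
tcp_rot: [0.0, 0.867, 0.498, 0.0]
force: [0.4, 0.3, -0.6]
finger_gap: 0.997
```

Run:
```python
from h import *
s=r.sense(); print(s['clock'],s['position'],np.degrees(yaw(s)),s['joint_vel'])
import json
c=r.calibration('wrist'); im=shot('wrist','w1.png'); json.dump({k:np.array(v).tolist() for k,v in c.items()},open('w1.json','w'))
for k in ('base','core_ribs','core_nose','base_tab'):
    for d in r.recognise(k,'wrist')[:2]: print(k,round(d['conf'],2),np.round(c2w(c,d['at'])),px(c,c2w(c,d['at'])))
```

```text
3.375 [553.99009648  31.60907749 214.9893467 ] 59.75961984335114 [-0.54914633  0.45157291 -0.44215053  0.00161026 -0.01197672  0.43289814]
base 0.79 [558.  37.  10.] [[322.52791879 163.11078411]]
core_ribs 0.89 [559.  42.   5.] [[321.222881   157.90884711]]
core_ribs 0.65 [486. 228.  17.] [[157.01870188  31.19326298]]
core_nose 0.78 [562.  35.  10.] [[327.30237279 162.11113667]]
base_tab 0.66 [558.  39.   5.] [[322.14965804 160.28773225]]
```

View pics/w1.png

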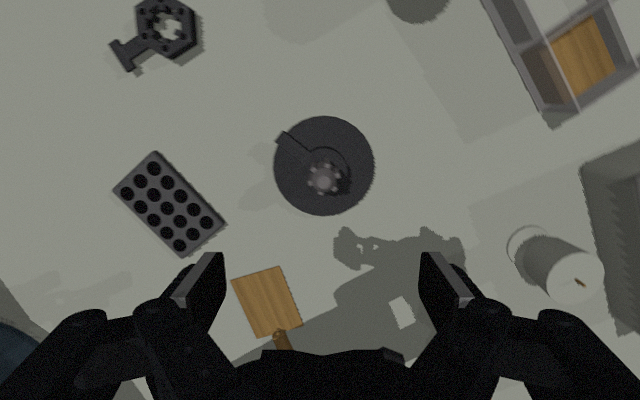

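The wrist view shows the base at (325,167) with its tab toward (281,137), the ribs' star at (323,180), and the mould at (165,30). I'll fit these.

```bash
cat > fit.py <<'E'
from h import *
import json,sys
def ringprof(im,c,ctr,z,rad,n=360):
    a=np.radians(np.arange(n)); P=np.c_[ctr[0]+rad*np.cos(a),ctr[1]+rad*np.sin(a),np.full(n,z)]
    uv=px(c,P).astype(np.float32); g=cv2.cvtColor(im,cv2.COLOR_RGB2GRAY).astype(np.float32)
    return cv2.remap(g,uv[:,0].reshape(1,-1),uv[:,1].reshape(1,-1),cv2.INTER_LINEAR).ravel()
def discfit(im,c,seed,z=10):
    g=cv2.GaussianBlur(cv2.cvtColor(im,cv2.COLOR_RGB2GRAY),(0,0),1).astype(np.float32); ctr=np.array(seed,float)
    for it in range(6):
        pts=[]
        rr=np.arange(44,66,0.5)
        for a in np.radians(np.arange(0,360,4)):
            P=np.c_[ctr[0]+rr*np.cos(a),ctr[1]+rr*np.sin(a),np.full(len(rr),z)]; uv=px(c,P).astype(np.float32)
            p=cv2.remap(g,uv[:,0].reshape(1,-1),uv[:,1].reshape(1,-1),cv2.INTER_LINEAR).ravel()
            d=np.diff(p); i=d.argmax()
            if d[i]>4: pts.append([rr[i]+.25,a])
        pts=np.array(pts); A=np.c_[np.cos(pts[:,1]),np.sin(pts[:,1])]; e=pts[:,0]-55; w=np.ones(len(e))
        for k in range(5):
            d=np.linalg.lstsq(A*w[:,None],e*w,rcond=None)[0]; w=1/(1+((e-A@d)/1.0)**2)
        ctr=ctr+d
    return ctr,np.median(abs(e-A@d)),len(e)
E
python3 - <<'E'
from fit import *
c=json.load(open('w1.json')); im=cv2.imread('pics/w1.png')[...,::-1].copy()
ctr,err,n=discfit(im,c,(556,35)); print(ctr,err,n)
for rad in (12.5,13.5,14.3):
    p=ringprof(im,c,ctr,62,rad); f=np.fft.fft(p-p.mean()); print(rad,'rib phase mod60',(-np.degrees(np.angle(f[6]))/6)%60,abs(f[6])/np.abs(f[1:20]).sum())
big=cv2.resize(im[110:225,265:385],None,fx=5,fy=5,interpolation=cv2.INTER_CUBIC)
q=px(c,[[*ctr,z] for z in (10,28,62,74)])
for u in q: cv2.circle(big,tuple(int(v) for v in (u-[265,110]+.5)*5),4,(255,0,0),-1)
for a in range(0,360,30):
    u=px(c,[[ctr[0]+58*np.cos(np.radians(a)),ctr[1]+58*np.sin(np.radians(a)),28]])[0]; cv2.putText(big,str(a),tuple(int(v) for v in (u-[265,110])*5),0,.5,(0,255,0),1)
cv2.imwrite('pics/w1b.png',(255*(big[...,::-1]/255.)**.6).astype(np.uint8))
E
```

```text
[555.82079027  32.37533642] 0.7320877079185406 90
12.5 rib phase mod60 46.519154 0.32291713
13.5 rib phase mod60 46.3001 0.37161848
14.3 rib phase mod60 46.612347 0.34093687
```

View pics/w1b.png

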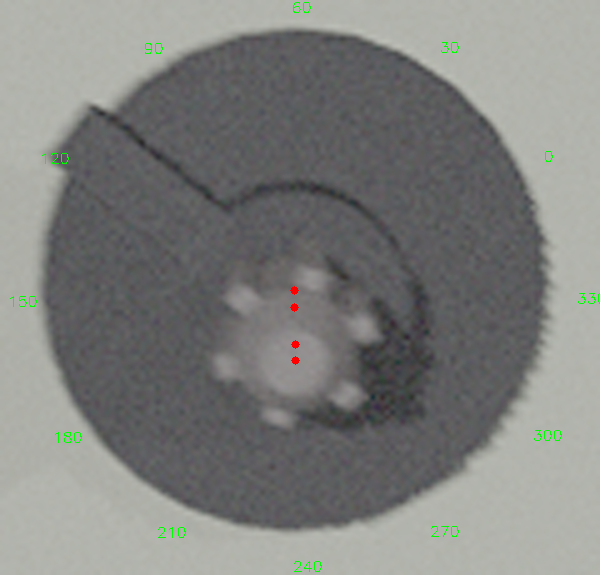

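Run:
```python
from fit import *
c=json.load(open('w1.json'))
f=lambda a:ray(c,np.array(a)/5.+[265,110]-.4,28)
a=f([(92,105),(225,208),(62,175),(180,258)]); 
for i in (0,2):
    d=a[i]-a[i+1]; print(np.degrees(np.arctan2(d[1],d[0])))
m=(a[0]+a[2])/2-[555.8,32.4,28]; print(np.degrees(np.arctan2(m[1],m[0])),np.hypot(*m[:2]))
plan((480,-240,130),np.radians(6),8,0,(553,33,214.5),np.radians(60))
```

```text
111.71310523225607
114.01135396731783
111.76061075988302 54.71432711776637
[[0,[-0.0341,0.0092,0.0106],0.1178],[0,[-0.0328,0.0131,0.0106],0.1178],[0,[-0.031,0.0169,0.0106],0.1178],[0,[-0.0288,0.0204,0.0106],0.1178],[0,[-0.0262,0.0236,0.0106],0.1178]]
[[0,[-0.0233,0.0266,0.0106],0.1178],[0,[-0.02,0.0291,0.0106],0.1178],[0,[-0.0164,0.0313,0.0106],0.1178]]
```

Base tab is at about 112°, and the ribs are at 46.5° mod 60.

>>> send_rows:
  series:
    - [0,[-0.0341,0.0092,0.0106],0.1178]
    - [0,[-0.0328,0.0131,0.0106],0.1178]
    - [0,[-0.031,0.0169,0.0106],0.1178]
    - [0,[-0.0288,0.0204,0.0106],0.1178]
    - [0,[-0.0262,0.0236,0.0106],0.1178]

```text
clock: 4.25
position: [507.1, -136.9, 161.7]
tcp_rot: [0.0, 0.974, 0.227, 0.0]
force: [0.2, 0.2, -1.4]
finger_gap: 0.999
```

>>> send_rows:
  series:
    - [0,[-0.0233,0.0266,0.0106],0.1178]
    - [0,[-0.02,0.0291,0.0106],0.1178]
    - [0,[-0.0164,0.0313,0.0106],0.1178]
    - [0,[0,0,0],0]
    - [0,[0,0,0],0]

```text
clock: 4.88
position: [480.6, -238.6, 130.2]
tcp_rot: [-0.0, 0.999, 0.054, 0.0]
force: [-0.6, 0.3, 0.9]
finger_gap: 1.001
```

```bash
cat >> fit.py <<'E'
def platefit(im,c,seed,ang,z,fn,T=False,cn=0):
    "fit the dark plate's top-face outline (centre, tab angle deg) by silhouette overlap"
    from scipy.optimize import minimize
    g=cv2.cvtColor(im,cv2.COLOR_RGB2GRAY); u0,v0=px(c,[[*seed,z]])[0]; x0,y0=max(int(u0)-170,0),max(int(v0)-170,0); sub=cv2.GaussianBlur(g[y0:y0+340,x0:x0+340],(0,0),1.2).astype(float)
    th,b=cv2.threshold(sub.astype(np.uint8),0,255,cv2.THRESH_BINARY+cv2.THRESH_OTSU); soft=1/(1+np.exp((sub-th)/6))
    def mask(p):
        a=np.radians(p[2]); Q=R.from_euler('z',a).as_matrix()[:2,:2]; m=np.zeros(sub.shape,np.uint8)
        hexa=np.array([[30.02*np.cos(k),30.02*np.sin(k)] for k in np.radians(range(0,360,60))]); 
        end=[[60,-15],[60,15],[52,15],[52,-15]] if T else [[53+7*np.cos(k),7*np.sin(k)] for k in np.radians(range(-90,91,15))]
        for P,zz in ((hexa,z),(np.array([[20,-7],[54,-7],[54,7],[20,7]]),z),(np.array(end,float),z)):
            W=np.c_[P@Q.T+p[:2],np.full(len(P),zz)]; cv2.fillPoly(m,[np.int32(np.round((px(c,W)-[x0,y0])*16))],255,cv2.LINE_AA,4)
        h=np.array([[11.5+3*np.sign(np.cos(6*k+np.pi)),k] for k in np.radians(np.arange(0,360,5))]); P=np.c_[(h[:,0]+0)*np.cos(h[:,1]),h[:,0]*np.sin(h[:,1])]
        cv2.fillPoly(m,[np.int32(np.round((px(c,np.c_[P@Q.T+p[:2],np.full(len(P),z)])-[x0,y0])*16))],0,cv2.LINE_AA,4); return m/255.
    cost=lambda p:-(mask(p)*soft).sum()/np.sqrt((mask(p)**2).sum()*(soft[mask(np.array([*p[:2],p[2]]))>=0]**2).sum())
    best=min((minimize(cost,[*seed,ang+d],method='Nelder-Mead',options=dict(initial_simplex=[[seed[0]-5,seed[1]-5,ang+d-6],[seed[0]+6,seed[1],ang+d],[seed[0],seed[1]+6,ang+d],[seed[0],seed[1],ang+d+7]],xatol=.05,fatol=1e-6)) for d in (0,)),key=lambda o:o.fun)
    o=cv2.cvtColor(sub.astype(np.uint8),cv2.COLOR_GRAY2BGR); k,_=cv2.findContours((mask(best.x)>.5).astype(np.uint8),cv2.RETR_LIST,cv2.CHAIN_APPROX_NONE); cv2.drawContours(o,k,-1,(0,0,255),1); cv2.imwrite('pics/'+fn,o)
    return best.x,best.fun
E
python3 - <<'E'
from fit import *
s=r.sense(); print(s['clock'],s['position'],np.degrees(yaw(s)),s['joint_vel'].round(2) if hasattr(s['joint_vel'],'round') else s['joint_vel'])
c=r.calibration('wrist'); im=shot('wrist','w2.png'); json.dump({k:np.array(v).tolist() for k,v in c.items()},open('w2.json','w'))
for k in ('divider','divider_tab'):
    for d in r.recognise(k,'wrist')[:2]: print(k,round(d['conf'],2),np.round(c2w(c,d['at'])))
print(platefit(im,c,(480,-240),186,12,'w2b.png'))
E
```

```text
4.875 [ 480.56266491 -238.64064789  130.24289454] 6.142303241351133 [ 0.01 -0.   -0.   -0.   -0.    0.  ]
divider 0.91 [ 567. -343.   12.]
divider 0.59 [ 592. -218.   11.]
divider_tab 0.83 [ 568. -346.   15.]
divider_tab 0.68 [ 591. -214.   12.]
(array([ 491.38578043, -241.10522177,  184.44857529]), np.float64(-0.2911511769463772))
```

View pics/w2b.png

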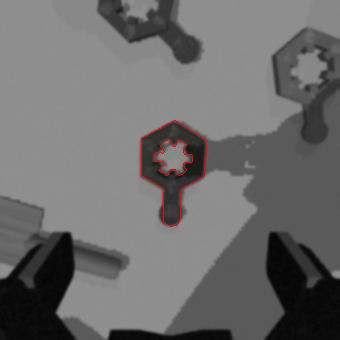

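```bash
cat > fit2.py <<'E'
from fit import *
from scipy.optimize import minimize
def pf(im,c,seed,ang,h,fn,T=False,z0=0,hole=True):
    "plate fit with walls: silhouette of prism z0..z0+h, hole = part seen through both faces"
    g=cv2.cvtColor(im,cv2.COLOR_RGB2GRAY); u0,v0=px(c,[[*seed,z0+h]])[0].astype(int); S=4; w=75
    x0,y0=u0-w,v0-w; sub=cv2.resize(g[y0:y0+2*w,x0:x0+2*w],None,fx=S,fy=S,interpolation=cv2.INTER_CUBIC); sub=cv2.GaussianBlur(sub,(0,0),3).astype(float)
    th,_=cv2.threshold(sub.astype(np.uint8),0,255,cv2.THRESH_BINARY+cv2.THRESH_OTSU); soft=1/(1+np.exp((sub-th)/5))
    k6=np.radians(range(0,360,60)); hexa=30.02*np.c_[np.cos(k6),np.sin(k6)]; kk=np.radians(np.arange(0,360,2.))
    hr=np.where(np.minimum(np.arange(0,360,2)%60,60-np.arange(0,360,2)%60)<13,12.2,16.5); hol=np.c_[hr*np.cos(kk),hr*np.sin(kk)]
    end=np.array([[60,-15],[60,15],[52,15],[52,-15]],float) if T else np.array([[53+7*np.cos(k),7*np.sin(k)] for k in np.radians(range(-90,91,15))])
    bar=np.array([[20,-7],[54,-7],[54,7],[20,7]],float)
    def proj(P,p,z):
        a=np.radians(p[2]); Q=np.array([[np.cos(a),-np.sin(a)],[np.sin(a),np.cos(a)]]); return (px(c,np.c_[P@Q.T+p[:2],np.full(len(P),z)])-[x0,y0]+.5)*S-.5
    def mask(p):
        m=np.zeros(sub.shape,np.uint8); fi=lambda m,q,v:cv2.fillPoly(m,[np.int32(np.round(q*16))],v,cv2.LINE_AA,4)
        for P,zs in ((hexa,(z0,z0+h)),(bar,(z0+h/2,)),(end,(z0+h/2,))):
            q=np.vstack([proj(P,p,z) for z in zs]).astype(np.float32); fi(m,cv2.convexHull(q)[:,0],255)
        hm=[np.zeros(sub.shape,np.uint8) for _ in range(2)]
        for a,z in zip(hm,(z0,z0+h)): fi(a,proj(hol,p,z),255)
        if hole: m=np.where(np.minimum(*hm)>127,0,m)
        return m/255.
    reg=cv2.dilate((mask([*seed,ang])>.5).astype(np.uint8),np.ones((61,61)))>0
    cost=lambda p:((mask(p)-soft)[reg]**2).mean()
    b=minimize(cost,[*seed,ang],method='Nelder-Mead',options=dict(initial_simplex=[[seed[0]-3,seed[1]-3,ang-4],[seed[0]+3,seed[1],ang],[seed[0],seed[1]+3,ang],[seed[0],seed[1],ang+5]],xatol=.03,fatol=1e-7))
    o=cv2.cvtColor(sub.astype(np.uint8),cv2.COLOR_GRAY2BGR); k,_=cv2.findContours((mask(b.x)>.5).astype(np.uint8),cv2.RETR_LIST,cv2.CHAIN_APPROX_NONE); cv2.drawContours(o,k,-1,(0,0,255),1); cv2.imwrite('pics/'+fn,o)
    return b.x,b.fun
E
python3 - <<'E'
from fit2 import *
c=json.load(open('w2.json')); im=cv2.imread('pics/w2.png')[...,::-1].copy()
b,f=pf(im,c,(491,-241),184.4,12,'w2c.png'); print(b,f)
plan((b[0],b[1],20),np.radians(b[2]-180),8,0.1,(480.5,-238.6,130.2),np.radians(6.14))
E
```

```text
[ 490.12525299 -240.640166    184.5013717 ] 0.10571745284760257
[[0.1,[0.0012,0.0004,0.0138],0.0036],[0.1,[0.0012,0.0004,0.0138],0.0036],[0.1,[0.0012,0.0004,0.0138],0.0036],[0.1,[0.0012,0.0004,0.0138],0.0036],[0.1,[0.0012,0.0004,0.0138],0.0036]]
[[0.1,[0.0012,0.0004,0.0138],0.0036],[0.1,[0.0012,0.0004,0.0138],0.0036],[0.1,[0.0012,0.0004,0.0138],0.0036]]
```

View pics/w2c.png

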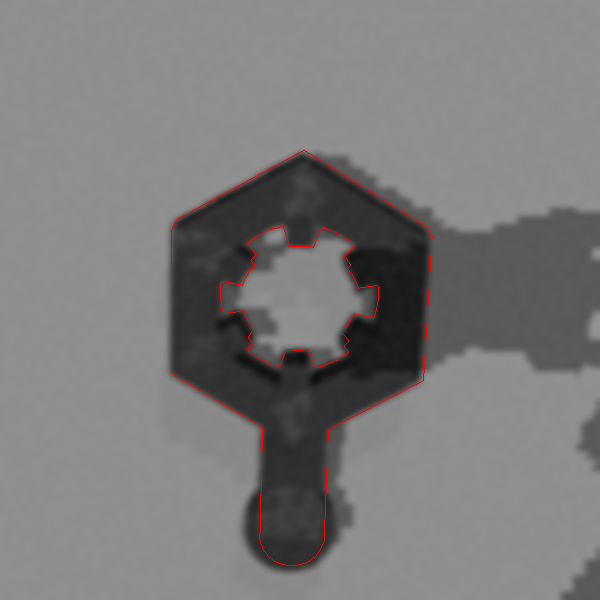

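>>> send_rows:
  series:
    - [0.1,[0.0012,0.0004,0.016],0.0036]
    - [0.1,[0.0012,0.0004,0.016],0.0036]
    - [0.1,[0.0012,0.0004,0.016],0.0036]
    - [0.1,[0.0012,0.0004,0.016],0.0036]
    - [0.1,[0.0012,0.0004,0.016],0.0036]

```text
clock: 5.65
position: [486.4, -241.2, 48.6]
tcp_rot: [-0.0, 0.999, 0.043, -0.0]
force: [0.0, 0.3, -0.0]
finger_gap: 0.899
```

>>> send_rows:
  series:
    - [0.1,[0.0012,0.0004,0.016],0.0036]
    - [0.1,[0.0012,0.0004,0.016],0.0036]
    - [0.1,[0.0012,0.0004,0.012],0.0036]
    - [0.1,[0,0,0.005],0]
    - [0.1,[0,0,0],0]

```text
clock: 6.28
position: [490.2, -242.1, 0.8]
tcp_rot: [-0.0, 0.999, 0.038, -0.0]
force: [-0.3, 0.2, 0.5]
finger_gap: 0.904
```

>>> send_rows:
  series:
    - [0.5,[0,0,0],0]
    - [1,[0,0,0],0]
    - [1,[0,0,0],0]
    - [1,[0,0,0],0]
    - [1,[0,0,0],0]

```text
clock: 6.9
position: [491.0, -242.8, 2.1]
tcp_rot: [0.001, 0.999, 0.038, 0.001]
force: [-0.1, 0.3, 5.4]
finger_gap: 0.583
```

Run:
```python
from h import *
s=r.sense(); print({k:np.round(v,3).tolist() for k,v in s.items() if k!='joint_torque'},np.degrees(yaw(s)))
```

```text
{'clock': 6.9, 'joint_positions': [-0.666, 0.338, 1.923, 0.0, 0.878, 0.828], 'joint_vel': [0.001, 0.001, -0.0, -0.0, -0.002, -0.003], 'position': [491.046, -242.825, 2.126], 'tcp_rot': [0.001, 0.999, 0.038, 0.001], 'force': [-0.083, 0.3, 5.422], 'moment': [0.038, 0.034, 0.01], 'finger_gap': 0.583} 4.360786687905829
```

>>> send_rows:
  series:
    - [1,[0,0,-0.01],0]
    - [1,[0,0,-0.04],0]
    - [1,[0,0,-0.05],0]
    - [1,[0,0,-0.01],0]
    - [1,[0,0,0],0]

```text
clock: 7.52
position: [490.1, -242.1, 111.2]
tcp_rot: [0.0, 0.999, 0.038, 0.0]
force: [-0.0, -0.3, -1.7]
finger_gap: 0.588
```

Run:
```python
from fit2 import *
s=r.sense(); print({k:np.round(v,3).tolist() for k,v in s.items() if k in('clock','position','force','finger_gap','tcp_rot')},np.degrees(yaw(s)))
c=r.calibration('wrist'); im=shot('wrist','w3.png'); json.dump({k:np.array(v).tolist() for k,v in c.items()},open('w3.json','w'))
p=np.array(s['position']); b,f=pf(im,c,p[:2]-[1,0],184.4,12,'w3c.png',z0=p[2]-2.1); y=yaw(s); d=b[:2]-p[:2]
print(b,f,'tool off',d@[np.cos(y),np.sin(y)],d@[np.sin(y),-np.cos(y)])
```

```text
{'clock': 7.525, 'position': [490.103, -242.081, 111.201], 'tcp_rot': [0.0, 0.999, 0.038, 0.0], 'force': [-0.006, -0.306, -1.682], 'finger_gap': 0.588} 4.364174792902118
[ 489.54384997 -243.22335439  184.36349231] 0.08586936174689859 tool off -0.6441130405874783 1.096372991262842
```

View pics/w3.png

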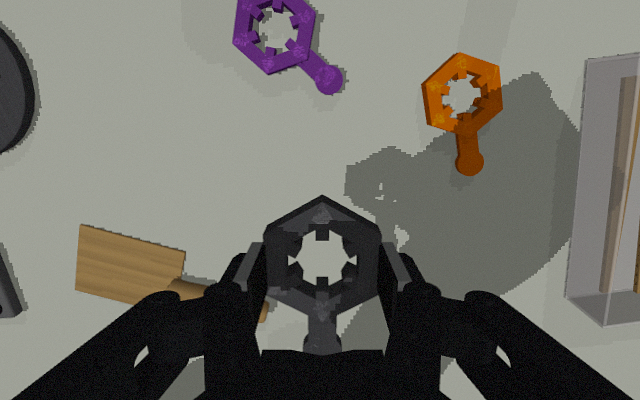

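The divider is held level between the pads, with its hole at (322,258). I'll refine its offset using the hole only.

```bash
cat > hole.py <<'E'
from fit import *
from scipy.optimize import minimize
def holefit(im,c,seed,ang,zt,zb,fn):
    g=cv2.cvtColor(im,cv2.COLOR_RGB2GRAY); u=px(c,[[*seed,zt]])[0].astype(int); S=8; w=34; x0,y0=u-w
    sub=cv2.GaussianBlur(cv2.resize(g[y0:y0+2*w,x0:x0+2*w],None,fx=S,fy=S,interpolation=cv2.INTER_CUBIC),(0,0),4).astype(float)
    kk=np.arange(0,360,1.); d=np.minimum(kk%60,60-kk%60); hr=np.where(d<np.degrees(3/13.5),12.2,16.5); P=np.c_[hr*np.cos(np.radians(kk)),hr*np.sin(np.radians(kk))]
    yy,xx=np.mgrid[:sub.shape[0],:sub.shape[1]]; reg=np.hypot(xx-w*S,yy-w*S)<w*S*.97
    def mask(p):
        a=np.radians(p[2]); Q=np.array([[np.cos(a),-np.sin(a)],[np.sin(a),np.cos(a)]]); ms=[]
        for z in (zt,zb):
            m=np.zeros(sub.shape,np.uint8); q=(px(c,np.c_[P@Q.T+p[:2],np.full(len(P),z)])-[x0,y0]+.5)*S-.5; cv2.fillPoly(m,[np.int32(np.round(q*16))],255,cv2.LINE_AA,4); ms.append(m)
        return cv2.GaussianBlur(np.minimum(*ms),(0,0),5)/255.
    cost=lambda p:-np.corrcoef(mask(p)[reg],sub[reg])[0,1]
    b=minimize(cost,[*seed,ang],method='Nelder-Mead',options=dict(initial_simplex=[[seed[0]-2,seed[1]-2,ang-3],[seed[0]+2,seed[1],ang],[seed[0],seed[1]+2,ang],[seed[0],seed[1],ang+4]],xatol=.03,fatol=1e-6))
    o=cv2.cvtColor(sub.astype(np.uint8),cv2.COLOR_GRAY2BGR); k,_=cv2.findContours((mask(b.x)>.5).astype(np.uint8),cv2.RETR_LIST,cv2.CHAIN_APPROX_NONE); cv2.drawContours(o,k,-1,(0,0,255),2); cv2.imwrite('pics/'+fn,o)
    return b.x,b.fun
E
python3 - <<'E'
from hole import *
p=np.array([490.103,-242.081,111.2]); y=np.radians(4.364)
c=json.load(open('w3.json')); im=cv2.imread('pics/w3.png')[...,::-1].copy()
b,f=holefit(im,c,(489.5,-242.5),184.4,p[2]+9.9,p[2]-2.1,'w3h.png'); d=b[:2]-p[:2]; print(b,f,d@[np.cos(y),np.sin(y)],d@[np.sin(y),-np.cos(y)])
c=json.load(open('w2.json')); im=cv2.imread('pics/w2.png')[...,::-1].copy()
print(holefit(im,c,(490,-241),184.4,12,0,'w2h.png'))
cm=(490.4,-242.9,111) # commanded xy about where the arm settles
plan((554.5,32.8,115),np.radians(136.5),15,1,(490.2,-242.2,111.2),y)
E
python3 -c "
import cv2,numpy as np
cv2.imwrite('pics/hh.png',np.hstack([cv2.resize(cv2.imread('pics/'+f),(390,390)) for f in('w3h.png','w2h.png')]))"
```

```text
[ 489.51397475 -243.11640963  184.37410949] -0.9366485041442476 -0.6661044769512048 0.9875872972182286
(array([ 490.09292532, -240.39064607,  183.5773174 ]), np.float64(-0.8644326659646812))
[[1,[0.0057,-0.018,-0.0003],-0.1537],[1,[0.0084,-0.0169,-0.0003],-0.1537],[1,[0.0108,-0.0154,-0.0003],-0.1537],[1,[0.0131,-0.0136,-0.0003],-0.1537],[1,[0.015,-0.0114,-0.0003],-0.1537]]
[[1,[0.0166,-0.009,-0.0003],-0.1537],[1,[0.0177,-0.0063,-0.0003],-0.1537],[1,[0.0185,-0.0035,-0.0003],-0.1537],[1,[0.0188,-0.0007,-0.0003],-0.1537],[1,[0.0187,0.0022,-0.0003],-0.1537]]
[[1,[0.0181,0.0051,-0.0003],-0.1537],[1,[0.0171,0.0078,-0.0003],-0.1537],[1,[0.0157,0.0103,-0.0003],-0.1537],[1,[0.014,0.0126,-0.0003],-0.1537],[1,[0.0119,0.0146,-0.0003],-0.1537]]
```

View pics/hh.png

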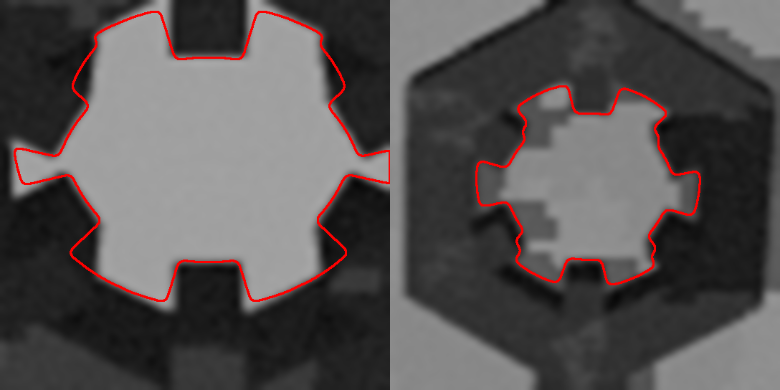

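>>> send_rows:
  series:
    - [1,[0.0057,-0.018,-0.0003],-0.1537]
    - [1,[0.0084,-0.0169,-0.0003],-0.1537]
    - [1,[0.0108,-0.0154,-0.0003],-0.1537]
    - [1,[0.0131,-0.0136,-0.0003],-0.1537]
    - [1,[0.015,-0.0114,-0.0003],-0.1537]

```text
clock: 8.2
position: [510.2, -149.0, 109.9]
tcp_rot: [-0.002, 0.911, 0.412, -0.002]
force: [-0.2, 0.1, -1.5]
finger_gap: 0.584
```

>>> send_rows:
  series:
    - [1,[0.0166,-0.009,-0.0003],-0.1537]
    - [1,[0.0177,-0.0063,-0.0003],-0.1537]
    - [1,[0.0185,-0.0035,-0.0003],-0.1537]
    - [1,[0.0188,-0.0007,-0.0003],-0.1537]
    - [1,[0.0187,0.0022,-0.0003],-0.1537]

```text
clock: 8.82
position: [531.5, -57.6, 111.4]
tcp_rot: [-0.002, 0.69, 0.724, -0.001]
force: [-0.1, -0.5, -1.3]
finger_gap: 0.589
```

>>> send_rows:
  series:
    - [1,[0.0181,0.0051,-0.0003],-0.1537]
    - [1,[0.0171,0.0078,-0.0003],-0.1537]
    - [1,[0.0157,0.0103,-0.0003],-0.1537]
    - [1,[0.014,0.0126,-0.0003],-0.1537]
    - [1,[0.0119,0.0146,-0.0003],-0.1537]

```text
clock: 9.45
position: [553.0, 33.7, 112.7]
tcp_rot: [-0.002, 0.369, 0.93, -0.001]
force: [0.3, -0.3, -0.6]
finger_gap: 0.585
```

>>> send_rows:
  series:
    - [1,[0,0,0],0]
    - [1,[0,0,0],0]
    - [1,[0,0,0],0]
    - [1,[0,0,0],0]
    - [1,[0,0,0],0]

```text
clock: 10.07
position: [554.6, 32.6, 115.6]
tcp_rot: [0.0, 0.371, 0.929, 0.0]
force: [-0.5, 0.8, -1.5]
finger_gap: 0.585
```

Run:
```python
from hole import *
s=r.sense(); print({k:np.round(v,3).tolist() for k,v in s.items() if k in('clock','position','force','moment','finger_gap','tcp_rot','joint_vel')},np.degrees(yaw(s)))
c=r.calibration('wrist'); im=shot('wrist','w4.png'); json.dump({k:np.array(v).tolist() for k,v in c.items()},open('w4.json','w'))
g=im[200:310,260:385]; cv2.imwrite('pics/w4c.png',cv2.resize(g,None,fx=5,fy=5,interpolation=cv2.INTER_CUBIC)[...,::-1])
```

```text
{'clock': 10.075, 'joint_vel': [0.003, -0.001, -0.002, 0.001, 0.0, -0.001], 'position': [554.636, 32.551, 115.57], 'tcp_rot': [0.0, 0.371, 0.929, 0.0], 'force': [-0.489, 0.844, -1.467], 'moment': [-0.057, 0.008, 0.028], 'finger_gap': 0.585} 136.41169911664613
```

View pics/w4c.png

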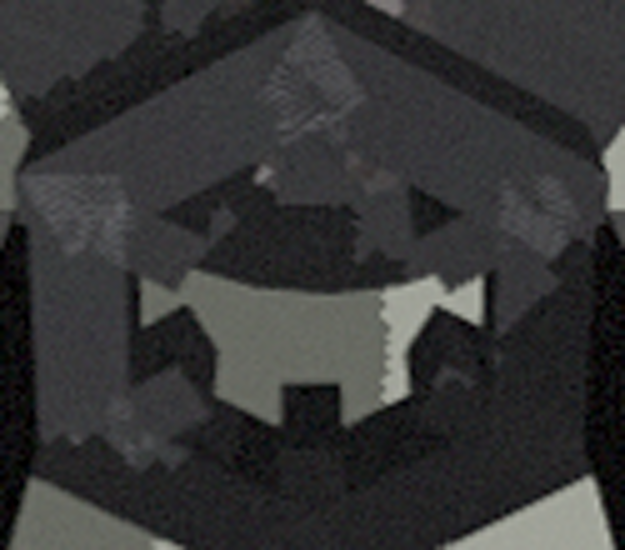

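>>> send_rows:
  series:
    - [1,[0.0006,0.0005,0.012],0]
    - [1,[0,0,0.014],0]
    - [1,[0,0,0.008],0]
    - [1,[0,0,0.003],0]
    - [1,[0,0,0.002],0]

```text
clock: 10.75
position: [554.6, 33.6, 76.4]
tcp_rot: [0.0, 0.371, 0.929, 0.0]
force: [0.4, -0.7, 0.2]
finger_gap: 0.584
```

>>> send_rows:
  series:
    - [1,[0,0,0.002],0]
    - [1,[0,0,0.002],0]
    - [1,[0,0,0.002],0]
    - [1,[0,0,0.002],0]
    - [1,[0,0,0],0]

```text
clock: 11.38
position: [554.8, 33.6, 68.6]
tcp_rot: [0.0, 0.371, 0.929, 0.0]
force: [0.9, -0.0, -0.3]
finger_gap: 0.585
```

```bash
cat > st.py <<'E'
from h import *
s=r.sense(); print({k:np.round(v,3).tolist() for k,v in s.items() if k in('clock','position','force','moment','finger_gap','tcp_rot')},np.degrees(yaw(s)))
E
python3 st.py
```

```text
{'clock': 11.375, 'position': [554.779, 33.621, 68.563], 'tcp_rot': [0.0, 0.371, 0.929, 0.0], 'force': [0.855, -0.02, -0.264], 'moment': [0.035, -0.049, -0.009], 'finger_gap': 0.585} 136.4528836277324
```

>>> send_rows:
  series:
    - [1,[0,0,0.001],0]
    - [1,[0,0,0.001],0]
    - [1,[0,0,0.001],0]
    - [1,[0,0,0.001],0]
    - [1,[0,0,0.001],0]

```text
clock: 12.0
position: [555.2, 33.6, 63.9]
tcp_rot: [0.001, 0.371, 0.929, 0.0]
force: [3.2, 0.5, 2.3]
finger_gap: 0.585
```

>>> send_rows:
  series:
    - [1,[0,0,0.001],0]
    - [1,[0,0,0.001],0]
    - [1,[0,0,0.001],0]
    - [1,[0,0,0],0]
    - [1,[0,0,0],0]

```text
clock: 12.62
position: [555.1, 33.6, 60.7]
tcp_rot: [0.001, 0.371, 0.929, 0.0]
force: [6.4, 1.8, 1.5]
finger_gap: 0.588
```

```bash
python3 st.py
```

```text
{'clock': 12.625, 'position': [555.122, 33.612, 60.691], 'tcp_rot': [0.001, 0.371, 0.929, 0.0], 'force': [6.431, 1.776, 1.505], 'moment': [0.257, -0.934, 0.006], 'finger_gap': 0.588} 136.44582320241682
```

>>> send_rows:
  series:
    - [1,[-0.0005,0.0007,0.001],0]
    - [1,[0,0,0.002],0]
    - [1,[0,0,0.002],0]
    - [1,[0,0,0.002],0]
    - [1,[0,0,0.002],0]

```text
clock: 13.25
position: [555.1, 33.8, 51.1]
tcp_rot: [-0.0, 0.371, 0.929, -0.0]
force: [3.3, 0.8, 0.5]
finger_gap: 0.585
```

```bash
python3 st.py
```

```text
{'clock': 13.25, 'position': [555.072, 33.816, 51.134], 'tcp_rot': [-0.0, 0.371, 0.929, -0.0], 'force': [3.304, 0.807, 0.518], 'moment': [0.065, -0.46, 0.022], 'finger_gap': 0.585} 136.4566551250555
```

>>> send_rows:
  series:
    - [1,[-0.0003,0.0004,0.003],0]
    - [1,[0,0,0.003],0]
    - [1,[0,0,0.003],0]
    - [1,[0,0,0.003],0]
    - [1,[0,0,0.003],0]

```text
clock: 13.88
position: [555.3, 33.9, 35.9]
tcp_rot: [-0.001, 0.371, 0.929, -0.0]
force: [-0.5, -0.5, -1.0]
finger_gap: 0.585
```

>>> send_rows:
  series:
    - [1,[0,0,0.002],0]
    - [1,[0,0,0.0015],0]
    - [1,[0,0,0.001],0]
    - [1,[0,0,0.001],0]
    - [1,[0,0,0],0]

```text
clock: 14.5
position: [555.9, 33.9, 31.0]
tcp_rot: [-0.0, 0.371, 0.929, -0.0]
force: [0.4, -0.0, -1.4]
finger_gap: 0.589
```

```bash
python3 st.py
```

```text
{'clock': 14.5, 'position': [555.868, 33.855, 30.974], 'tcp_rot': [-0.0, 0.371, 0.929, -0.0], 'force': [0.442, -0.04, -1.448], 'moment': [0.01, 0.063, 0.004], 'finger_gap': 0.589} 136.45846457080296
```

>>> send_rows:
  series:
    - [1,[0,0,0.001],0]
    - [1,[0,0,0.001],0]
    - [1,[0,0,0],0]
    - [1,[0,0,0],0]
    - [1,[0,0,0],0]

```text
clock: 15.12
position: [556.1, 33.8, 30.1]
tcp_rot: [-0.0, 0.371, 0.929, -0.0]
force: [-4.4, 0.2, 6.9]
finger_gap: 0.586
```

```bash
python3 st.py
```

```text
{'clock': 15.125, 'position': [556.116, 33.83, 30.125], 'tcp_rot': [-0.0, 0.371, 0.929, -0.0], 'force': [-4.449, 0.224, 6.856], 'moment': [0.022, 0.633, 0.056], 'finger_gap': 0.586} 136.466065993022
```

>>> send_rows:
  series:
    - [1,[0.0004,-0.0004,-0.0008],0.03]
    - [1,[0,0,0],0.057]
    - [1,[0,0,0],0.057]
    - [1,[0,0,0],0.057]
    - [1,[0,0,0],0.057]

```text
clock: 15.75
position: [556.2, 33.6, 30.2]
tcp_rot: [0.001, 0.488, 0.873, 0.0]
force: [0.5, -0.1, 0.2]
finger_gap: 0.585
```

>>> send_rows:
  series:
    - [1,[0,0,0],0.057]
    - [1,[0,0,0],0.057]
    - [1,[0,0,0],0.055]
    - [1,[0,0,0],0]
    - [1,[0,0,0],0]

```text
clock: 16.38
position: [556.1, 33.6, 30.2]
tcp_rot: [0.001, 0.559, 0.829, 0.0]
force: [1.8, -0.8, 1.2]
finger_gap: 0.585
```

```bash
python3 st.py
```

```text
{'clock': 16.375, 'position': [556.095, 33.595, 30.187], 'tcp_rot': [0.001, 0.559, 0.829, 0.0], 'force': [1.829, -0.797, 1.193], 'moment': [-0.158, -0.442, 0.087], 'finger_gap': 0.585} 112.02174238558861
```

>>> send_rows:
  series:
    - [0,[0,0,0],0]
    - [0,[0,0,0],0]
    - [0,[0,0,0],0]
    - [0,[0,0,-0.01],0]
    - [0,[0,0,-0.03],0]

```text
clock: 17.0
position: [553.9, 34.1, 69.1]
tcp_rot: [-0.002, 0.559, 0.829, -0.001]
force: [-0.4, -0.6, 0.3]
finger_gap: 1.0
```

>>> send_rows:
  series:
    - [0,[0,0,-0.045],0]
    - [0,[0,0,-0.045],0]
    - [0,[0,0,-0.04],0]
    - [0,[0,0,0],0]
    - [0,[0,0,0],0]

```text
clock: 17.62
position: [554.8, 33.9, 199.4]
tcp_rot: [-0.0, 0.559, 0.829, -0.0]
force: [0.3, 0.2, -0.4]
finger_gap: 1.001
```

Run:
```python
from fit import *
s=r.sense(); print(s['clock'],s['position'],np.degrees(yaw(s)))
c=r.calibration('wrist'); im=shot('wrist','w5.png'); json.dump({k:np.array(v).tolist() for k,v in c.items()},open('w5.json','w'))
ctr,err,n=discfit(im,c,(556,33)); print(ctr,err,n)
big=cv2.resize(im[110:240,255:385],None,fx=4.5,fy=4.5,interpolation=cv2.INTER_CUBIC)
for a in range(0,360,30):
    u=px(c,[[ctr[0]+58*np.cos(np.radians(a)),ctr[1]+58*np.sin(np.radians(a)),28]])[0]; cv2.putText(big,str(a),tuple(int(v) for v in (u-[255,110])*4.5),0,.5,(0,255,0),1)
q=lambda rr,a,z:tuple(int(v) for v in (px(c,[[ctr[0]+rr*np.cos(np.radians(a)),ctr[1]+rr*np.sin(np.radians(a)),z]])[0]-[255,110])*4.5)
cv2.line(big,q(30,112,28),q(58,112,28),(255,0,0),1); cv2.line(big,q(30,292,37),q(60,292,37),(255,0,0),1)
cv2.imwrite('pics/w5b.png',(255*(big[...,::-1]/255.)**.6).astype(np.uint8))
plan((478,233,160),np.radians(180),10,0,(556.3,33.4,199.5),np.radians(112))
```

```text
17.625 [554.8219728  33.9321502 199.4237034] 111.98883963730901
[554.6183358   33.41947328] 0.6751260122715952 85
[[0,[0.0214,0.0002,0.004],-0.1187],[0,[0.0213,0.0028,0.004],-0.1187],[0,[0.0208,0.0053,0.004],-0.1187],[0,[0.02,0.0077,0.004],-0.1187],[0,[0.019,0.01,0.004],-0.1187]]
[[0,[0.0177,0.0122,0.004],-0.1187],[0,[0.0161,0.0142,0.004],-0.1187],[0,[0.0143,0.016,0.004],-0.1187],[0,[0.0123,0.0176,0.004],-0.1187],[0,[0.0101,0.0189,0.004],-0.1187]]
```

View pics/w5b.png

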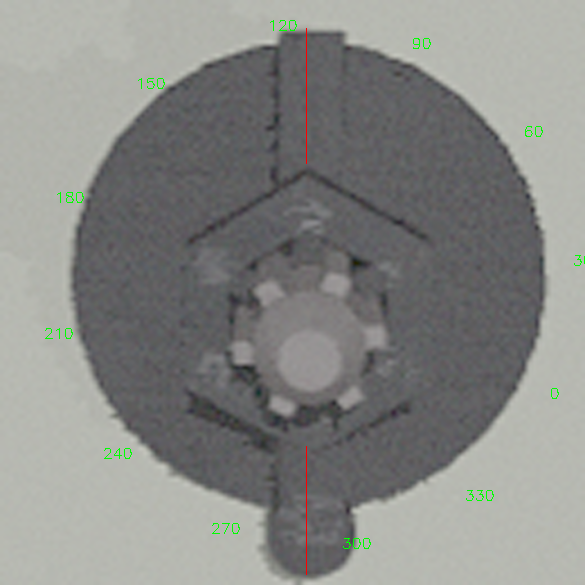

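The divider is home and flat. Its tab (307,540) is straight opposite the base tab (311,35). Next is the mould.

Run:
```python
from h import *
plan((484,231,150),np.radians(180),8,0)
```

```text
[[0,[0.0261,0.0011,0.0061],-0.1484],[0,[0.0257,0.0049,0.0061],-0.1484],[0,[0.0247,0.0087,0.0061],-0.1484],[0,[0.0231,0.0122,0.0061],-0.1484],[0,[0.0211,0.0155,0.0061],-0.1484]]
[[0,[0.0185,0.0184,0.0061],-0.1484],[0,[0.0156,0.021,0.0061],-0.1484],[0,[0.0123,0.0231,0.0061],-0.1484]]
```

>>> send_rows:
  series:
    - [0,[0.0261,0.0011,0.0061],-0.1484]
    - [0,[0.0257,0.0049,0.0061],-0.1484]
    - [0,[0.0247,0.0087,0.0061],-0.1484]
    - [0,[0.0231,0.0122,0.0061],-0.1484]
    - [0,[0.0211,0.0155,0.0061],-0.1484]

```text
clock: 18.3
position: [509.8, 157.7, 167.2]
tcp_rot: [-0.002, 0.218, 0.976, -0.001]
force: [0.3, 0.5, 0.2]
finger_gap: 0.998
```

>>> send_rows:
  series:
    - [0,[0.0185,0.0184,0.0061],-0.1484]
    - [0,[0.0156,0.021,0.0061],-0.1484]
    - [0,[0.0123,0.0231,0.0061],-0.1484]
    - [0,[0,0,0],0]
    - [0,[0,0,0],0]

```text
clock: 18.92
position: [484.8, 230.4, 150.2]
tcp_rot: [-0.001, 0.001, 1.0, -0.0]
force: [-0.1, -1.0, 0.3]
finger_gap: 1.0
```

Run:
```python
from fit2 import *
s=r.sense(); print(s['clock'],s['position'],np.degrees(yaw(s)),np.round(s['joint_vel'],3))
c=r.calibration('wrist'); im=shot('wrist','w6.png'); json.dump({k:np.array(v).tolist() for k,v in c.items()},open('w6.json','w'))
d=r.recognise('mould','wrist')
for e in d[:2]: print(e['conf'],c2w(c,e['at']))
b,f=pf(im,c,c2w(c,d[0]['at'])[:2],180,18,'w6c.png',T=True); print(b,f)
b,f=pf(im,c,b[:2],b[2],18,'w6c.png',T=True); print(b,f)
plan((b[0],b[1],30),np.radians(b[2]),8,0.1)
```

```text
18.925 [484.75798409 230.35005334 150.22125312] 179.91770235494712 [-0.012 -0.008 -0.01   0.001  0.    -0.004]
0.67 [481.00295686 231.93292588  14.37342897]
[493.11094568 230.48980472 178.24682947] 0.08538395868946899
[493.32947429 230.59974977 179.17178249] 0.10701424358531098
[[0.1,[-0.001,0.0001,0.0151],0.0016],[0.1,[-0.001,0.0001,0.0151],0.0016],[0.1,[-0.001,0.0001,0.0151],0.0016],[0.1,[-0.001,0.0001,0.0151],0.0016],[0.1,[-0.001,0.0001,0.0151],0.0016]]
[[0.1,[-0.001,0.0001,0.0151],0.0016],[0.1,[-0.001,0.0001,0.0151],0.0016],[0.1,[-0.001,0.0001,0.0151],0.0016]]
```

View pics/w6c.png

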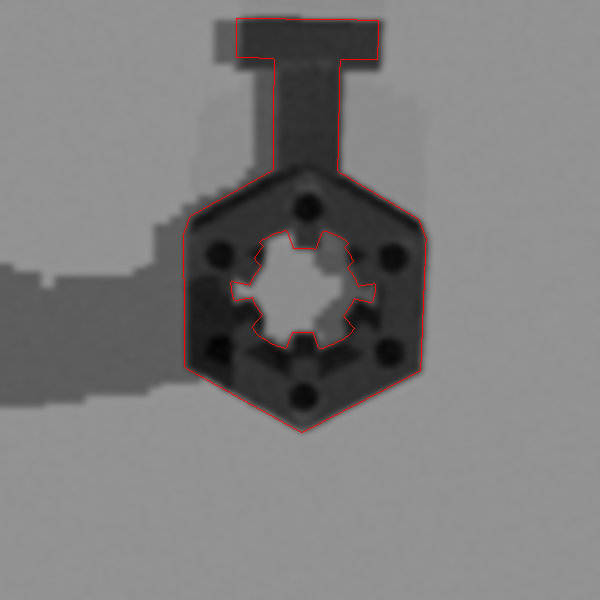

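>>> send_rows:
  series:
    - [0.1,[-0.001,0,0.016],0.002]
    - [0.1,[-0.001,0,0.016],0.002]
    - [0.1,[-0.001,0,0.016],0.002]
    - [0.1,[-0.001,0,0.016],0.002]
    - [0.1,[-0.001,0,0.016],0.002]

```text
clock: 19.65
position: [489.9, 230.8, 69.6]
tcp_rot: [-0.0, 0.005, 1.0, -0.0]
force: [0.0, -0.1, -0.7]
finger_gap: 0.905
```

>>> send_rows:
  series:
    - [0.1,[-0.001,0,0.016],0.002]
    - [0.1,[-0.001,0,0.016],0.002]
    - [0.1,[-0.0015,0,0.016],0.002]
    - [0.1,[0,0,0.012],0]
    - [0.1,[0,0,0.004],0]

```text
clock: 20.27
position: [493.0, 230.7, 6.0]
tcp_rot: [-0.001, 0.008, 1.0, -0.0]
force: [0.7, 1.3, -0.4]
finger_gap: 0.902
```

>>> send_rows:
  series:
    - [0.1,[0,0,0],0]
    - [1,[0,0,0],0]
    - [1,[0,0,0],0]
    - [1,[0,0,0],0]
    - [1,[0,0,0],0]

```text
clock: 20.9
position: [494.6, 231.1, 8.2]
tcp_rot: [0.001, 0.008, 1.0, 0.0]
force: [-1.0, -0.5, 5.8]
finger_gap: 0.586
```

```bash
python3 st.py
```

```text
{'clock': 20.9, 'position': [494.564, 231.096, 8.154], 'tcp_rot': [0.001, 0.008, 1.0, 0.0], 'force': [-0.973, -0.516, 5.838], 'moment': [-0.045, 0.079, 0.002], 'finger_gap': 0.586} 179.09783722857009
```

>>> send_rows:
  series:
    - [1,[0,0,-0.01],0]
    - [1,[0,0,-0.045],0]
    - [1,[0,0,-0.05],0]
    - [1,[0,0,-0.015],0]
    - [1,[0,0,0],0]

```text
clock: 21.52
position: [493.7, 230.9, 127.6]
tcp_rot: [0.001, 0.008, 1.0, 0.0]
force: [-0.3, 0.0, -3.1]
finger_gap: 0.582
```

Run:
```python
from hole import *
s=r.sense(); y=yaw(s); p=np.array(s['position']); print(s['clock'],p,np.degrees(y),s['force'],s['finger_gap'])
c=r.calibration('wrist'); im=shot('wrist','w7.png'); json.dump({k:np.array(v).tolist() for k,v in c.items()},open('w7.json','w'))
b,f=holefit(im,c,p[:2]+[-.5,-.5],np.degrees(y),p[2]+9.85,p[2]-8.15,'w7h.png'); d=b[:2]-p[:2]
t=np.array([d@[np.cos(y),np.sin(y)],d@[np.sin(y),-np.cos(y)]]); print(b,f,'tool',t)
ya=np.radians(112); tgt=np.array([555.9,33.4])-t[0]*np.array([np.cos(ya),np.sin(ya)]); print(tgt)
plan((*tgt,126),ya,10,1)
```

```text
21.525 [493.71301657 230.87690127 127.56031304] 179.0960758365545 [-3.25779165e-01  3.19082558e-04 -3.08193480e+00] 0.5817861705466418
[493.07653086 229.81878566 179.57364123] -0.9278176384258324 tool [ 0.61971388 -1.06802501]
[556.1321489  32.8254113]
[[1,[-0.0067,-0.0197,-0.0],0.1171],[1,[-0.0089,-0.0188,-0.0],0.1171],[1,[-0.011,-0.0176,-0.0],0.1171],[1,[-0.013,-0.0162,-0.0],0.1171],[1,[-0.0148,-0.0146,-0.0],0.1171]]
[[1,[-0.0164,-0.0127,-0.0],0.1171],[1,[-0.0178,-0.0107,-0.0],0.1171],[1,[-0.0189,-0.0086,-0.0],0.1171],[1,[-0.0198,-0.0063,-0.0],0.1171],[1,[-0.0204,-0.0039,-0.0],0.1171]]
```

>>> send_rows:
  series:
    - [1,[-0.0067,-0.0197,0],0.1171]
    - [1,[-0.0089,-0.0188,0],0.1171]
    - [1,[-0.011,-0.0176,0],0.1171]
    - [1,[-0.013,-0.0162,0],0.1171]
    - [1,[-0.0148,-0.0146,0],0.1171]

```text
clock: 22.2
position: [523.5, 131.1, 124.0]
tcp_rot: [-0.002, 0.298, 0.955, -0.001]
force: [0.0, -0.1, -0.6]
finger_gap: 0.583
```

>>> send_rows:
  series:
    - [1,[-0.0164,-0.0127,0],0.1171]
    - [1,[-0.0178,-0.0107,0],0.1171]
    - [1,[-0.0189,-0.0086,0],0.1171]
    - [1,[-0.0198,-0.0063,0],0.1171]
    - [1,[-0.0204,-0.0039,0],0.1171]

```text
clock: 22.82
position: [555.2, 32.5, 123.9]
tcp_rot: [-0.002, 0.561, 0.828, -0.001]
force: [-0.3, 0.7, -0.6]
finger_gap: 0.589
```

>>> send_rows:
  series:
    - [1,[0.0011,0,0.015],0]
    - [1,[0,0,0.01],0]
    - [1,[0,0,0],0]
    - [1,[0,0,0],0]
    - [1,[0,0,0],0]

```text
clock: 23.45
position: [556.8, 34.3, 102.5]
tcp_rot: [0.0, 0.559, 0.829, 0.0]
force: [0.1, -0.0, -1.6]
finger_gap: 0.585
```

```bash
python3 st.py
```

```text
{'clock': 23.45, 'position': [556.806, 34.267, 102.51], 'tcp_rot': [0.0, 0.559, 0.829, 0.0], 'force': [0.083, -0.035, -1.582], 'moment': [-0.079, 0.003, -0.01], 'finger_gap': 0.585} 112.04149837964133
```

>>> send_rows:
  series:
    - [1,[0,-0.0007,0.008],0]
    - [1,[0,-0.0006,0.008],0]
    - [1,[0,0,0.004],0]
    - [1,[0,0,0.003],0]
    - [1,[0,0,0.003],0]

```text
clock: 24.08
position: [555.4, 33.5, 75.9]
tcp_rot: [0.0, 0.559, 0.829, 0.0]
force: [-0.9, -0.3, -1.1]
finger_gap: 0.584
```

>>> send_rows:
  series:
    - [1,[0,0,0.002],0]
    - [1,[0,0,0.001],0]
    - [1,[0,0,0.001],0]
    - [1,[0,0,0.001],0]
    - [1,[0,0,0.001],0]

```text
clock: 24.7
position: [555.5, 33.6, 70.1]
tcp_rot: [0.0, 0.559, 0.829, 0.0]
force: [0.7, 1.8, -0.2]
finger_gap: 0.587
```

```bash
python3 st.py
```

```text
{'clock': 24.7, 'position': [555.464, 33.6, 70.096], 'tcp_rot': [0.0, 0.559, 0.829, 0.0], 'force': [0.697, 1.757, -0.229], 'moment': [0.307, -0.128, -0.065], 'finger_gap': 0.587} 111.99734652547619
```

>>> send_rows:
  series:
    - [1,[0,0,0.001],0]
    - [1,[0,0,0.001],0]
    - [1,[0,0,0.001],0]
    - [1,[0,0,0.001],0]
    - [1,[0,0,0],0]

```text
clock: 25.32
position: [555.6, 34.1, 66.0]
tcp_rot: [0.0, 0.559, 0.829, 0.001]
force: [1.6, 5.2, 0.2]
finger_gap: 0.585
```

```bash
python3 st.py
```

```text
{'clock': 25.325, 'position': [555.61, 34.148, 65.971], 'tcp_rot': [0.0, 0.559, 0.829, 0.001], 'force': [1.622, 5.24, 0.214], 'moment': [0.933, -0.308, 0.078], 'finger_gap': 0.585} 111.99924364198066
```

>>> send_rows:
  series:
    - [1,[0.0007,0.0004,0.002],0]
    - [1,[0,0,0.003],0]
    - [1,[0,0,0.003],0]
    - [1,[0,0,0.003],0]
    - [1,[0,0,0.001],0]

```text
clock: 25.95
position: [555.7, 34.5, 54.1]
tcp_rot: [0.0, 0.559, 0.829, 0.0]
force: [1.0, 6.1, 3.4]
finger_gap: 0.584
```

```bash
python3 st.py
```

```text
{'clock': 25.95, 'position': [555.668, 34.539, 54.051], 'tcp_rot': [0.0, 0.559, 0.829, 0.0], 'force': [0.964, 6.053, 3.377], 'moment': [0.934, -0.246, 0.108], 'finger_gap': 0.584} 112.00490127012391
```

>>> send_rows:
  series:
    - [1,[0.0008,0.0004,0.001],0]
    - [1,[0,0,0.002],0]
    - [1,[0,0,0.001],0]
    - [1,[0,0,0.001],0]
    - [1,[0,0,0],0]

```text
clock: 26.58
position: [555.7, 34.8, 49.0]
tcp_rot: [0.0, 0.559, 0.829, -0.0]
force: [2.2, -1.2, 1.9]
finger_gap: 0.585
```

```bash
python3 st.py
```

```text
{'clock': 26.575, 'position': [555.664, 34.804, 48.974], 'tcp_rot': [0.0, 0.559, 0.829, -0.0], 'force': [2.177, -1.181, 1.922], 'moment': [-0.245, -0.362, 0.111], 'finger_gap': 0.585} 112.00623460555637
```

>>> send_rows:
  series:
    - [1,[0,0,0.001],0]
    - [1,[0,0,0.001],0]
    - [1,[0,0,0.0005],0]
    - [1,[0,0,0],0]
    - [1,[0,0,0],0]

```text
clock: 27.2
position: [555.7, 34.8, 48.1]
tcp_rot: [0.0, 0.559, 0.829, -0.0]
force: [-4.6, -1.8, 13.4]
finger_gap: 0.588
```

```bash
python3 st.py
```

```text
{'clock': 27.2, 'position': [555.744, 34.812, 48.089], 'tcp_rot': [0.0, 0.559, 0.829, -0.0], 'force': [-4.649, -1.753, 13.393], 'moment': [-0.323, 0.71, 0.12], 'finger_gap': 0.588} 112.01995023514645
```

Seated at 48.1 mm as expected, with 13 N on it. I'll relax, release, lift and check.

>>> send_rows:
  series:
    - [1,[0,0,-0.001],0]
    - [1,[0,0,-0.0005],0]
    - [0,[0,0,0],0]
    - [0,[0,0,0],0]
    - [0,[0,0,0],0]

```text
clock: 27.82
position: [554.8, 35.5, 47.4]
tcp_rot: [-0.001, 0.559, 0.829, -0.0]
force: [0.0, 0.1, -0.2]
finger_gap: 0.997
```

>>> send_rows:
  series:
    - [0,[0,0,0],0]
    - [0,[0,0,-0.02],0]
    - [0,[0,0,-0.04],0]
    - [0,[0,0,-0.045],0]
    - [0,[0,0,-0.04],0]

```text
clock: 28.45
position: [555.9, 35.2, 196.5]
tcp_rot: [0.001, 0.559, 0.829, 0.001]
force: [0.4, 0.9, -0.3]
finger_gap: 1.0
```

>>> send_rows:
  series:
    - [0,[0,0,0],0]
    - [0,[0,0,0],0]
    - [0,[0,0,0],0]
    - [0,[0,0,0],0]
    - [0,[0,0,0],0]

```text
clock: 29.08
position: [555.1, 35.2, 192.3]
tcp_rot: [-0.001, 0.559, 0.829, -0.0]
force: [-0.5, 0.3, -0.5]
finger_gap: 0.998
```

```bash
python3 st.py
python3 - <<'E'
from fit import *
c=r.calibration('wrist'); im=shot('wrist','w8.png')
ctr,err,n=discfit(im,c,(555.5,33.5)); print(ctr,err,n)
big=cv2.resize(im[95:255,240:400],None,fx=3.7,fy=3.7,interpolation=cv2.INTER_CUBIC)
q=lambda rr,a,z:tuple(int(v) for v in (px(c,[[ctr[0]+rr*np.cos(np.radians(a)),ctr[1]+rr*np.sin(np.radians(a)),z]])[0]-[240,95])*3.7)
cv2.line(big,q(30,111.8,58),q(60,111.8,58),(255,0,0),1); cv2.line(big,q(30,291.8,37),q(60,291.8,37),(255,0,0),1)
k=np.array([q(30.02,112+a,58) for a in range(0,360,60)]); cv2.polylines(big,[k],True,(0,255,0),1)
cv2.imwrite('pics/w8b.png',(255*(big[...,::-1]/255.)**.6).astype(np.uint8))
E
```

```text
{'clock': 29.075, 'position': [555.133, 35.247, 192.278], 'tcp_rot': [-0.001, 0.559, 0.829, -0.0], 'force': [-0.51, 0.293, -0.46], 'moment': [-0.035, 0.067, -0.055], 'finger_gap': 0.998} 112.00162534347427
[554.5822382   33.56365533] 0.7096471839571307 85
```

View pics/w8b.png

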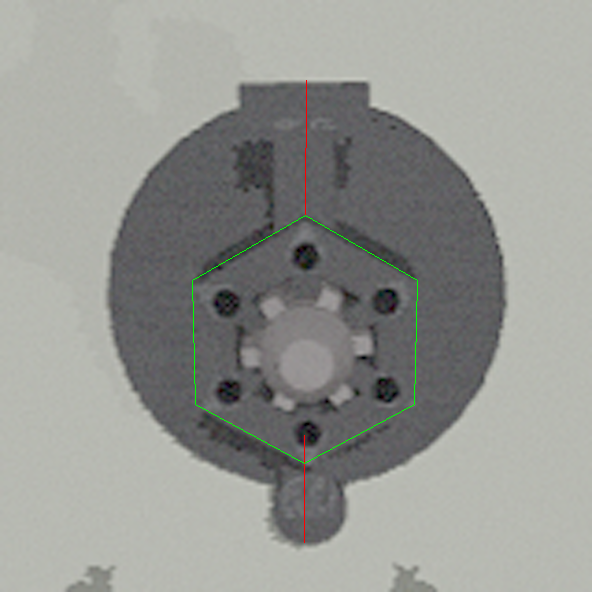

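The mould plate sits home and flat: its top face matches the outline drawn at 58 mm. Its T-tab (304,95) is over the base tab, and the divider tab (308,515) is opposite. The robot is clear, so I'm handing in.

```bash
python3 -c "
from bench import r
print(r.close_job(), r.sense()['clock'])"
```

```text
the job is handed in; nothing more can be done
the job is handed in; nothing more can be done
```

The mould is assembled and handed in at about 29 s of the 72 s; no verdict is reported.

- **Divider:** it went over the core at the rib angle seen by the wrist camera. It slid down with a light touch and seated at 28 mm with about 7 N. I then turned it about 24° together with the core, so its tab is opposite the base tab.
- **Mould plate:** it went on at the base tab's angle (about 112°) and seated on the divider at 40 mm. The highest reading on it was 13 N, well under the 50 N limit.
- **Last picture:** both plates look flat and centred. The T-tab is over the base tab and the divider tab opposite, each within about 2° by eye. The gripper was open, 190 mm up and touching nothing.
- **Disagreements:** the wrist camera and the arm's own position differed by about 1 mm. Two fits of the base centre also differed by 1–2 mm. I corrected for this from the side forces felt on the way down (at most about 6 N).
- **Not checked:** I did not re-measure the bystanders afterwards. No contact was intended, and none of the readings suggested any.

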